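Load a cutting die under the press head and bolt it in

ROBOT

A 6-joint arm with a two-finger parallel gripper is mounted at the origin on the work surface. World frame = base frame: x ahead of the robot, y to its left, z up, the work surface at z = 0. Lengths are in mm, angles in rad, forces in N, time in s.
With the tool pointing down it reaches from about 350 to 975 mm from the base axis. Payload 7.1 kg.
Tool frame: the origin (TCP) lies between the finger pads; the fingertips stand 8 mm ahead of it and the grasp point (between the pads) lies 11 mm behind it; x points along the fingers, y is the direction in which the jaws open and shut, and the axes are right-handed (so a half turn about x gives the same grasp; the last joint's range is limited). The gripper opens to 88 mm and grips with 3 to 60 N. Pads are 20 mm wide; open, the fingers measure 115 mm over their backs; the gripper's body (75 mm by 178 mm) begins 61 mm behind the grasp point.
Start: joints at [-1.292, 0.423, 1.63, -0, 1.089, -0.019], TCP at [183.404, -597.468, 191.175] pointing down, gripper open.
Joint ranges: [-3, 3], [-0.9, 2.11], [0.09, 2.58], [-1.31, 4.45], [0.11, 2.69], [-2.54, 2.54]. Speed limits (rad/s): [2.39, 2.39, 3.01, 3.14, 3.14, 3.14].

INTERFACE

Orientations are given as a rotation vector (axis times angle).
In Python, from workcell import ctrl gives the robot as it stands.
- The arm moves only by the tool apply_moves, never from a script. Its argument "increments" is a list of rows, each an object with "gripper": the opening in per cent of the stroke, from 0 (shut) to 100 (fully open); "delta_pos": the shift along the tool's x, y, z in cm, a list of three; "dr": the turn, a rotation vector about the tool's x, y, z in rad, a list of three. In form: [{"gripper": gripper, "delta_pos": [dx, dy, dz], "dr": [ax, ay, az]}, ...]. A call has exactly 5 rows; each row shifts and turns the commanded pose from where the row before left it, along the tool's axes as they then stand; what a row does not reach is not made up. A row lasts 1/12 s, in which the tool goes at most 41.7 mm and 7.16 degrees, less where a joint would pass 70% of its speed; a pose out of reach is approached as far as the arm can. A call with a gripper value outside its range is refused whole. The fingers move at their own pace and stop on an object; the grip force is fixed at half the most. Time passes only in rows, so rows that do not move let the fingers close, or fill a call up. It gives the time, the measured TCP pose, the force and the opening at its end, in the units of the state.
- ctrl.get_obs(): the state, without advancing time (a new reading comes with each control period).
- ctrl.get_image(name): name is "scene" or "top" or "wrist"; returns a dict with "img" (384x512x3 uint8, red, green, blue), "range_z" (384x512 float32, mm along the optical axis (not along the pixel's ray), 0 where there is no reading), "mtx" (3x3 intrinsics, pixels), "rvec" (rotation vector, rad) and "tvec" (3), from world to camera coordinates, as OpenCV has them. Camera axes: x right, y down, z forward; pixel columns grow to the right and rows downward; lengths in mm; the calibration is good to about 2 mm. A picture is of the moment at which its call begins.
- ctrl.close_job(): hands the job in, once; it reports no verdict.
The state is a dict: "t": time; "qpos": joint angles; "qvel": joint speeds; "joint_torque": joint torques, N m; "ee_pos": TCP position; "orientation": TCP orientation; "ft_force": force on the tool from outside, world axes, zero at the start; "moment": the same for the moment, N m; "width": finger opening in mm.
Only numpy, scipy, OpenCV 4.12 (cv2) and the standard library are available. Lean on these libraries where they do the work, as an engineer would, in place of code of your own. Each camera call takes 0.05 s, during which the arm holds its last target. There are 200 camera calls.

TASK

Take the longer of the two plywood cutting dies and feed it, rules up, lengthwise under the head of the small green press until it lies flat on the bed, fully home against the back stop; hold it by its plywood edges only, so that nothing touches the steel rules on its top. Then push the locking bolt fully shut behind it, and leave the other things on the bench where they are.

Things in the scene. Friction and masses are not known exactly. Their poses are not given: they have to be found in the camera images.
- long_die: The longer die: a plywood board 150 x 60 x 12 mm (x, y, z), lying flat, with bare vertical edges. Origin at the centre of its underside; x along its length, z up out of the ruled face. Either end may go in first. About 0.17 kg.
- long_die_rules: The steel rules on the long die: a ladder pattern of upright 2 mm strips, 120 x 44 mm overall, centred on the board's top and standing 6 mm above it (18 mm above the underside). At least 8 mm of bare wood is left along the sides, 15 mm at the ends. Origin at the centre of the board's top face. Nothing may touch them.
- short_die: The shorter die, of the same make: 100 x 60 x 12 mm. Origin at the centre of its underside. Not needed.
- press: Small hand press fixed on the bench: green head over a bare steel bed. Origin on the bench below the middle of the head's front face; x points into the press (roughly away from the robot), y to the bolt's side, z up. Bed top at z = 20 mm, from x = -180 to 145, y = -95 to 95 mm. The long die is home with its origin at x = 30, y = 0, z = 20 mm, its rear 45 mm still out in front of the head.
- press_mouth (a point): Middle of the passage's mouth on the bed: x = 0, y = 0, z = 20 mm in the press's frame, same axes. The passage runs along x below the head, 26 mm high; side guides leave it 66 mm wide (y = -33 to 33), with bevels that widen it to about 75 mm at the mouth.
- press_head (a point): Centre of the top of the green head: x = 45, y = 0, z = 74 mm in the press's frame. The head spans x = 0 to 90, y = -75 to 75 mm, its underside at z = 46 mm. On it, at x = 68, stands a clamp screw with a T-bar along y (140 mm long), up to z = 147 mm; not to be used.
- press_stop (a point): Middle of the back stop's face, on the bed: x = 105, y = 0, z = 20 mm in the press's frame; the stop is 100 mm wide and 22 mm tall.
- bolt (a joint): Travel of the locking bolt in m: 0 fully open, 0.080 fully shut. A steel bar 12 mm wide (press x = -63 to -51 mm), top 36 mm above the bench, that slides along the press's -y just behind the rear of a die that is home; its tip is at press y = 90 mm minus the travel. Stiff (2 N), stays where left. Runs between two rails, tops 34 mm above the bench, at press y = 115 to 215 mm.
- bolt_knob (a point): Centre of the top of the bolt's upright round knob, 16 mm in diameter and 30 mm tall, 66 mm above the bench; 85 mm behind the bolt's tip. It moves with the bolt: press x = -57, y = 175 mm minus the travel.
- small_box: Open cardboard box 90 x 130 x 70 mm, a bystander. Origin at the centre of its underside.
- glue: White bottle, 60 mm across, 150 mm tall, a bystander. Origin at the centre of its underside.
- tape: Ring of brown tape, 90 mm across, 30 mm tall, lying flat, a bystander. Origin at the centre of its underside.
- weight: Dark steel block 60 x 60 x 50 mm, a bystander. Origin at the centre of its underside.
Things that resemble listed ones, but are neither listed nor needed, are in the scene too. What is shaped like the long_die but purple or red is not meant.

How it is judged:
By the outcome, as a careful person would: the job done as asked, in the order asked, and still so for the second after the job is handed in, with the robot touching nothing.
It also fails if it takes over 51 s, if anything falls off the work surface, if the arm or the gripper's body presses on something with over 40 N, if the wrist force passes 120 N, or if a joint passes its speed limit or range.

## Working session

There is one attempt and no reset: what is moved stays moved. The work goes in short steps, Python scripts to look and compute and a tool call to move; the robot and the scene stay as the last step left them, time stands still between calls to the robot, and variables do not carry over. Pictures are saved under pics/ and viewed, about 8 in all and at most 12, crops included, and the job is handed in when it is done.

Besides the shell and the picture viewer there is one more tool, called after "Request:" as a command line: name --argument value ..., lists and objects as JSON in quotes. apply_moves: Moves the arm, as the interface text tells. Its arguments: {"type":"object","properties":{"increments":{"type":"array","items":{"type":"object","properties":{"gripper":{"type":"number"},"delta_pos":{"type":"array","items":{"type":"number"}},"dr":{"type":"array","items":{"type":"number"}}}}}},"required":["increments"]}

```bash
mkdir -p pics; ls; cat > h.py <<'E'
import numpy as np, cv2
from workcell import ctrl
def grab(n,f=None):
    d=ctrl.get_image(n)
    if f: cv2.imwrite('pics/'+f,d['img'][:,:,::-1])
    return d
def cloud(d):
    z=d['range_z'].astype(float);K=d['mtx'];v,u=np.mgrid[:384,:512]
    P=np.stack([(u-K[0,2])/K[0,0]*z,(v-K[1,2])/K[1,1]*z,z],-1)
    R=cv2.Rodrigues(np.array(d['rvec'],float))[0];t=np.array(d['tvec'],float).ravel()
    W=(P-t)@R; W[z<=0]=np.nan
    return W
E
python3 - <<'E'
from h import *
print(ctrl.get_obs())
a=grab('scene','s1.png');b=grab('top','t1.png')
np.savez('t1.npz',img=b['img'],W=cloud(b));np.savez('s1.npz',img=a['img'],W=cloud(a))
cv2.imwrite('pics/both.png',cv2.resize(b['img'][:,:,::-1],(800,600),interpolation=cv2.INTER_CUBIC))
E
```

```text
pics
{'t': 0.0, 'qpos': array([-1.29200447e+00,  4.23806063e-01,  1.63067878e+00, -3.71245970e-05,
        1.08857066e+00, -1.90269983e-02]), 'qvel': array([-1.85895745e-05,  3.55358902e-04, -7.09837964e-04, -2.06634167e-05,
        1.04985321e-03,  1.05721117e-03]), 'joint_torque': array([ 1.20140285e-03, -5.44613957e+01, -2.73665804e+01,  6.42911531e-02,
        2.28635932e-02, -1.20406462e-04]), 'ee_pos': array([ 183.2335481 , -596.92311127,  190.4278399 ]), 'orientation': array([ 2.06161277,  0.31084356, -2.06207576]), 'ft_force': array([ 0.92397691,  0.19309399, -0.25023718]), 'moment': array([ 0.06455424,  0.04536   , -0.00885952]), 'width': 88.11893493709209}
```

View pics/both.png

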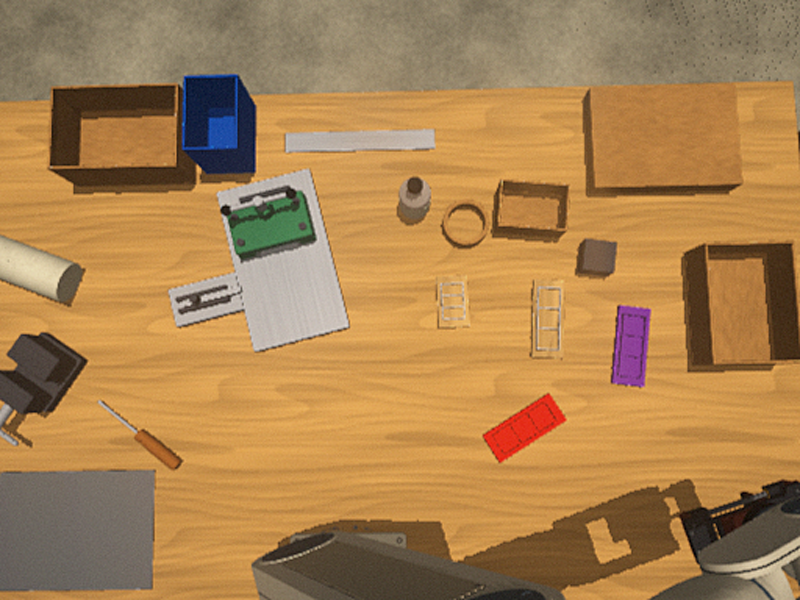

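View pics/s1.png

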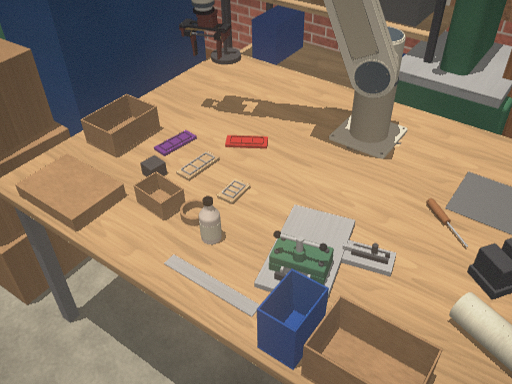

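The top view shows the plain long die at (547,318), the short die at (452,302), and the purple and red decoys at (631,346) and (524,428). The press bed is around (290,260), its head at (272,224), and the bolt and knob at (205,299) on the robot's left.

```bash
python3 - <<'E'
from h import *
f=np.load('t1.npz');W=f['W'];img=f['img'].astype(int)
def reg(u0,u1,v0,v1,z0,z1):
    p=W[v0:v1,u0:u1].reshape(-1,3);return p[(p[:,2]>z0)&(p[:,2]<z1)]
def rect(p):
    r=cv2.minAreaRect(p[:,:2].astype(np.float32));b=cv2.boxPoints(r);return np.round(r[0],1),np.round(r[1],1),round(r[2],2),np.round(b,1).tolist()
print('table z',np.nanmedian(W[250:280,240:300,2]))
d=reg(332,368,172,236,7,30);print('die',len(d),rect(d),np.percentile(d[:,2],[5,50,95]))
s=reg(275,306,172,214,7,30);print('short',rect(s))
b=reg(135,230,105,230,13,26);
print('bed',len(b),rect(b))
# only big bed
g=(img[...,1]>img[...,0]+25)&(img[...,1]>img[...,2]+15)
gp=W[g&(W[...,2]>60)&(W[...,2]<85)];gp=gp[~np.isnan(gp[:,0])];print('head',len(gp),rect(gp),np.median(gp[:,2]))
k=reg(105,150,175,212,52,80);print('knob',len(k),k.mean(0) if len(k) else 0)
k=reg(105,150,170,215,28,42);print('bolt/rails',rect(k))
# bed front edge/side fits: pixels of bed
m=cv2.resize((W[...,2]>13).astype(np.uint8),None,fx=1,fy=1)
# heights of objects
for n,(u,v) in dict(glue=(265,120),tape=(298,132),box=(340,130),wt=(382,165)).items():
    p=reg(u-20,u+20,v-20,v+20,7,300);print(n,p.mean(0),p[:,2].max())
E
```

```text
table z 0.9510087863084008
die 1019 (array([ 505. , -386.4]), array([101.1, 191.1]), 86.02, [[406.20001220703125, -430.20001220703125], [596.7999877929688, -443.5], [603.7999877929688, -342.6000061035156], [413.20001220703125, -329.29998779296875]]) [ 8.58028175 13.33895525 19.2875055 ]
short (array([ 545.4, -211.1]), array([113.9,  79.4]), 2.33, [[486.8999938964844, -173.8000030517578], [490.1000061035156, -253.10000610351562], [603.9000244140625, -248.39999389648438], [600.7000122070312, -169.10000610351562]])
bed 4814 (array([642.4, 159.6]), array([371.7, 256.3]), 13.68, [[431.6000061035156, 240.10000610351562], [492.20001220703125, -8.899999618530273], [853.2999877929688, 79.0], [792.7000122070312, 328.0]])
head 1055 (array([686.3, 136.4]), array([ 84.7, 150.4]), 16.14, [[624.7000122070312, 196.8000030517578], [666.5, 52.400001525878906], [747.9000244140625, 76.0], [706.0999755859375, 220.39999389648438]]) 74.82164267093812
knob 29 [547.76453867 279.73829765  64.76451956]
bolt/rails (array([554.6, 268.7]), array([ 55.9, 114.8]), 25.76, [[504.5, 308.20001220703125], [554.4000244140625, 204.8000030517578], [604.7999877929688, 229.10000610351562], [554.9000244140625, 332.5]])
glue [ 723.74888072 -139.10809812   96.32812842] 157.8084165684004
tape [ 704.89682094 -242.93685498   26.17283667] 39.6132780210155
box [ 718.15643627 -359.27113326   38.57604225] 77.24971414975278
wt [ 613.11219831 -480.54600222   44.88626749] 70.92590691106193
```

```bash
cat >> h.py <<'E'
from scipy.spatial.transform import Rotation as Ro
def plan(goal, yaw=None):
    """goal TCP world mm, yaw = world angle of jaw (tool y) axis, tool x straight down. Prints tool-frame turn and shift (turn first)."""
    o=ctrl.get_obs();R=Ro.from_rotvec(o['orientation']);p=o['ee_pos']
    y=R.as_matrix()[:,1];cur=np.arctan2(y[1],y[0])
    if yaw is None: yaw=cur
    yaw=cur+(yaw-cur+np.pi/2)%np.pi-np.pi/2
    yv=np.array([np.cos(yaw),np.sin(yaw),0]);xv=np.array([0,0,-1.]);T=Ro.from_matrix(np.stack([xv,yv,np.cross(xv,yv)],1))
    print('p',p.round(1),'jaw yaw',cur.round(4),'tilt',R.as_matrix()[:,0].round(3),'F',o['ft_force'].round(1),'w',round(o['width'],1),'t',round(o['t'],2),'q6',o['qpos'].round(2)[[0,5]])
    print(' turn',(R.inv()*T).as_rotvec().round(4),' shift cm: if shift first',(R.inv().apply(np.array(goal)-p)/10).round(2),' if after turn',(T.inv().apply(np.array(goal)-p)/10).round(2))
E
python3 - <<'E'
from h import *
plan([505,-386,230],np.pi/2)
plan([560,110,300],np.pi/2+.262)
f=np.load('t1.npz');d=ctrl.get_image('wrist');print(d['tvec'],Ro.from_rotvec(np.ravel(d['rvec'])).inv().apply(-np.ravel(d['tvec'])),Ro.from_rotvec(np.ravel(d['rvec'])).inv().as_matrix().round(2),d['mtx'])
E
```

```text
p [ 183.3 -597.   190.5] jaw yaw -1.273 tilt [-0.     0.001 -1.   ] F [ 0.4  0.2 -1.1] w 88.0 t 0.1 q6 [-1.29 -0.02]
 turn [2.978e-01 2.000e-04 1.400e-03]  shift cm: if shift first [ -3.94 -10.73 -36.95]  if after turn [ -3.95 -21.1  -32.17]
p [ 183.3 -597.   190.5] jaw yaw -1.273 tilt [-0.     0.001 -1.   ] F [ 0.4  0.2 -1.1] w 88.0 t 0.1 q6 [-1.29 -0.02]
 turn [ 0.0358 -0.      0.0014]  shift cm: if shift first [-10.87 -56.54 -56.76]  if after turn [-10.95 -58.52 -54.7 ]
[-622.63161716  -34.33312778  391.9212933 ] [ 256.59127781 -573.54121829  384.26889227] [[ 0.29 -0.92 -0.27]
 [-0.96 -0.28 -0.08]
 [-0.    0.28 -0.96]] [[320.19789258   0.         257.35800436]
 [  0.         320.19789258 184.86089069]
 [  0.           0.           1.        ]]
```

Request:
apply_moves --increments '[{"gripper": 100,"delta_pos": [-0.1,-2.75,-2.9],"dr": [0.036,0,0]},{"gripper": 100,"delta_pos": [-0.1,-2.75,-2.9],"dr": [0,0,0]},{"gripper": 100,"delta_pos": [-0.1,-2.75,-2.9],"dr": [0,0,0]},{"gripper": 100,"delta_pos": [-0.1,-2.75,-2.9],"dr": [0,0,0]},{"gripper": 100,"delta_pos": [-0.1,-2.75,-2.9],"dr": [0,0,0]}]'

```text
t: 0.57
ee_pos: [287.0, -424.6, 196.0]
orientation: [2.082, 0.274, -2.082]
ft_force: [0.2, 0.4, -0.3]
width: 88.1
```

Request:
apply_moves --increments '[{"gripper": 100,"delta_pos": [-0.1,-2.75,-2.9],"dr": [0,0,0]},{"gripper": 100,"delta_pos": [-0.1,-2.75,-2.9],"dr": [0,0,0]},{"gripper": 100,"delta_pos": [-0.1,-2.75,-2.9],"dr": [0,0,0]},{"gripper": 100,"delta_pos": [-0.1,-2.75,-2.9],"dr": [0,0,0]},{"gripper": 100,"delta_pos": [-0.1,-2.75,-2.9],"dr": [0,0,0]}]'

```text
t: 0.98
ee_pos: [391.6, -254.2, 201.3]
orientation: [2.082, 0.274, -2.082]
ft_force: [0.8, -1.2, -0.8]
width: 87.8
```

Request:
apply_moves --increments '[{"gripper": 100,"delta_pos": [-0.1,-2.75,-2.9],"dr": [0,0,0]},{"gripper": 100,"delta_pos": [-0.1,-2.75,-2.9],"dr": [0,0,0]},{"gripper": 100,"delta_pos": [-0.1,-2.75,-2.9],"dr": [0,0,0]},{"gripper": 100,"delta_pos": [-0.1,-2.75,-2.9],"dr": [0,0,0]},{"gripper": 100,"delta_pos": [-0.1,-2.75,-2.9],"dr": [0,0,0]}]'

```text
t: 1.4
ee_pos: [496.1, -83.8, 206.2]
orientation: [2.082, 0.274, -2.082]
ft_force: [-0.4, -1.4, -0.0]
width: 87.9
```

Request:
apply_moves --increments '[{"gripper": 100,"delta_pos": [-0.1,-2.75,-2.9],"dr": [0,0,0]},{"gripper": 100,"delta_pos": [-0.1,-2.75,-2.9],"dr": [0,0,0]},{"gripper": 100,"delta_pos": [-0.1,-2.75,-2.9],"dr": [0,0,0]},{"gripper": 100,"delta_pos": [-0.1,-2.75,-2.9],"dr": [0,0,0]},{"gripper": 100,"delta_pos": [0,-1.5,-1.5],"dr": [0,0,0]}]'

```text
t: 1.82
ee_pos: [591.6, 72.5, 210.3]
orientation: [2.082, 0.277, -2.079]
ft_force: [-0.0, -0.8, 0.4]
width: 87.6
```

Request:
apply_moves --increments '[{"gripper": 100,"delta_pos": [0,0,0],"dr": [0,0,0]},{"gripper": 100,"delta_pos": [0,0,0],"dr": [0,0,0]},{"gripper": 100,"delta_pos": [0,0,0],"dr": [0,0,0]},{"gripper": 100,"delta_pos": [0,0,0],"dr": [0,0,0]},{"gripper": 100,"delta_pos": [0,0,0],"dr": [0,0,0]}]'

```text
t: 2.23
ee_pos: [589.2, 67.7, 210.2]
orientation: [2.082, 0.272, -2.083]
ft_force: [-0.0, -0.5, -0.4]
width: 88.0
```

```bash
python3 - <<'E'
from h import *
plan([620,118,210],np.pi/2+.262)
d=grab('wrist');np.savez('w1.npz',img=d['img'],W=cloud(d),mtx=d['mtx'],rvec=d['rvec'],tvec=d['tvec'])
cv2.imwrite('pics/w1.png',cv2.resize(d['img'][:,:,::-1],(800,600),interpolation=cv2.INTER_CUBIC))
E
```

```text
p [589.2  67.7 210.2] jaw yaw -1.3105 tilt [-0. -0. -1.] F [-0.  -0.5 -0.4] w 88.0 t 2.23 q6 [0.09 1.41]
 turn [-0.0017  0.0003 -0.0001]  shift cm: if shift first [ 0.02 -4.07 -4.27]  if after turn [ 0.02 -4.06 -4.28]
```

View pics/w1.png

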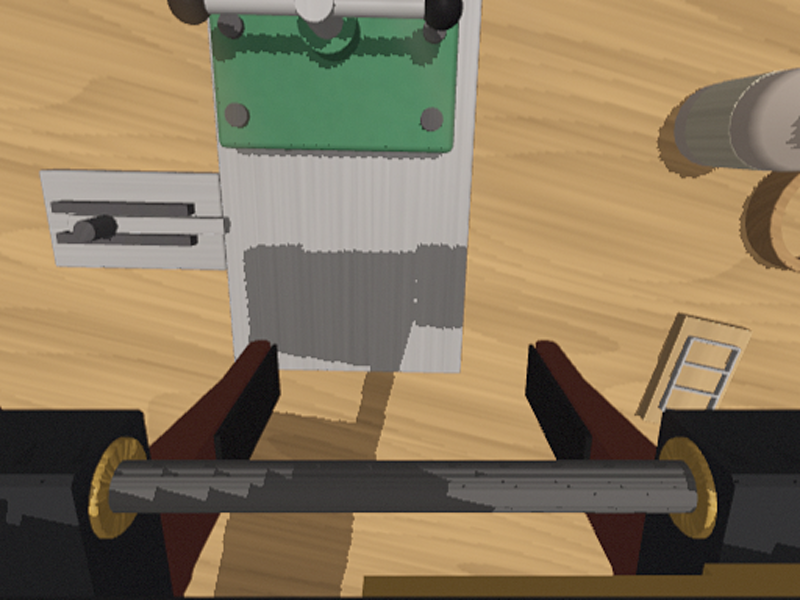

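```bash
cat >> h.py <<'E'
def ray(d,u,v,z):
    R=Ro.from_rotvec(np.ravel(d['rvec'])).as_matrix();K=d['mtx'];C=-R.T@np.ravel(d['tvec'])
    q=np.stack([(np.asarray(u)-K[0,2])/K[0,0],(np.asarray(v)-K[1,2])/K[1,1],np.ones(np.shape(u))],-1)@R
    return C+q*((z-C[2])/q[...,2])[...,None]
def line(p):
    vx,vy,x,y=cv2.fitLine(p[:,:2].astype(np.float32),cv2.DIST_HUBER,0,.01,.01).ravel();r=(p[:,0]-x)*-vy+(p[:,1]-y)*vx
    return np.array([vx,vy]),np.array([x,y]),np.abs(r).mean()
E
cat > press.py <<'E'
from h import *
f=np.load('w1.npz');W=f['W'];Z=W[...,2];img=f['img'].astype(int)
bed=(Z>12)&(Z<28)
sat=img.max(2)-img.min(2); 
L=[];Rr=[]
for v in range(105,215):
    c=np.flatnonzero((sat[v,280:320]>45));
    if len(c): Rr.append((280+c[0]-.5,v))
for v in list(range(176,212)):
    s=np.flatnonzero(sat[v,120:175]<35)
    if len(s): L.append((120+s[0]-.5,v))
F=[]
for u in range(165,290):
    c=np.flatnonzero((Z[215:260,u]<8)|(sat[215:260,u]>45))
    if len(c): F.append((u,215+c[0]-.5))
g=(img[...,1]>img[...,0]+20)&(img[...,1]>img[...,2]+10)
H=[]
for u in range(150,282):
    c=np.flatnonzero(g[60:110,u])
    if len(c): H.append((u,60+c[-1]+.5))
for n,P,z in (('L',L,20),('R',Rr,20),('F',F,20),('H',H,73)):
    P=np.array(P,float);w=ray(f,P[:,0],P[:,1],z);d,c,r=line(w);d=d*np.sign(d[0] if n in 'LR' else d[1]);print(n,len(P),'dir deg',np.degrees(np.arctan2(d[1],d[0])).round(2),'pt',c.round(1),'res',r.round(2))
print('Z bed',np.nanmedian(Z[110:150,180:270]),'head',np.nanmedian(Z[50:85,170:270]))
print('knob ~',ray(f,np.array([80/1.5625]),np.array([232/1.5625]),66.))
k=W[125:165,25:90].reshape(-1,3);k=k[k[:,2]>58];print(len(k),np.median(k,0))
print('tip',ray(f,np.array([229/1.5625]),np.array([225/1.5625]),30.))
E
python3 press.py
```

```text
L 36 dir deg 13.73 pt [503.  190.8] res 0.31
R 110 dir deg 13.7 pt [597.6  19.5] res 0.3
F 114 dir deg 103.98 pt [478.2  70.3] res 0.9
H 132 dir deg 103.7 pt [645.8 138.9] res 0.26
Z bed 20.135313203341802 head 74.17030717203662
knob ~ [[550.02625077 286.10415249  66.        ]]
222 [552.78083771 281.958002    65.75843976]
tip [[572.1638964  199.35787855  30.        ]]
```

The wrist view shows the whole press: head front edge at row ~150, bed corners near (462,373), and the knob at (95,228). All fits agree on a yaw of 13.7°, with the press origin at about (648.5, 129). Next I'll move over the die.

Request:
apply_moves --increments '[{"gripper": 100,"delta_pos": [0,0,0],"dr": [0.087,0,0]},{"gripper": 100,"delta_pos": [0,0,0],"dr": [0.087,0,0]},{"gripper": 100,"delta_pos": [0,0,0],"dr": [0.087,0,0]},{"gripper": 100,"delta_pos": [0,3.8,0.3],"dr": [0,0,0]},{"gripper": 100,"delta_pos": [0,3.8,0.3],"dr": [0,0,0]}]'

```text
t: 2.7
ee_pos: [583.6, -7.2, 210.4]
orientation: [2.221, 0.003, -2.219]
ft_force: [0.6, 0.1, 0.5]
width: 87.6
```

Request:
apply_moves --increments '[{"gripper": 100,"delta_pos": [0,3.8,0.3],"dr": [0,0,0]},{"gripper": 100,"delta_pos": [0,3.8,0.3],"dr": [0,0,0]},{"gripper": 100,"delta_pos": [0,3.8,0.3],"dr": [0,0,0]},{"gripper": 100,"delta_pos": [0,3.8,0.3],"dr": [0,0,0]},{"gripper": 100,"delta_pos": [0,3.8,0.3],"dr": [0,0,0]}]'

```text
t: 3.12
ee_pos: [568.0, -199.6, 210.5]
orientation: [-2.222, 0.001, 2.221]
ft_force: [0.3, 0.1, 0.5]
width: 87.9
```

Request:
apply_moves --increments '[{"gripper": 100,"delta_pos": [0,3.8,0.3],"dr": [0,0,0]},{"gripper": 100,"delta_pos": [0,3.8,0.3],"dr": [0,0,0]},{"gripper": 100,"delta_pos": [0,3.8,0.3],"dr": [0,0,0]},{"gripper": 100,"delta_pos": [0,3.8,0.3],"dr": [0,0,0]},{"gripper": 100,"delta_pos": [0,3.8,0.3],"dr": [0,0,0]}]'

```text
t: 3.53
ee_pos: [552.9, -389.6, 210.5]
orientation: [-2.221, 0.001, 2.221]
ft_force: [1.0, -0.6, 0.2]
width: 87.5
```

Request:
apply_moves --increments '[{"gripper": 100,"delta_pos": [0,0,0],"dr": [0,0,0]},{"gripper": 100,"delta_pos": [0,0,0],"dr": [0,0,0]},{"gripper": 100,"delta_pos": [0,0,0],"dr": [0,0,0]},{"gripper": 100,"delta_pos": [0,0,0],"dr": [0,0,0]},{"gripper": 100,"delta_pos": [0,0,0],"dr": [0,0,0]}]'

```text
t: 3.95
ee_pos: [554.2, -385.8, 210.3]
orientation: [2.22, 0.003, -2.221]
ft_force: [0.1, -0.2, 1.2]
width: 88.0
```

```bash
python3 - <<'E'
from h import *
plan([505,-386,100],np.pi/2)
d=grab('wrist');np.savez('w2.npz',img=d['img'],W=cloud(d),mtx=d['mtx'],rvec=d['rvec'],tvec=d['tvec'])
cv2.imwrite('pics/w2.png',cv2.resize(d['img'][:,:,::-1],(800,600),interpolation=cv2.INTER_CUBIC))
E
```

```text
p [ 554.2 -385.8  210.3] jaw yaw -1.5688 tilt [-0.  0. -1.] F [ 0.1 -0.2  1.2] w 88.0 t 3.95 q6 [-0.63  0.94]
 turn [0.002  0.0001 0.0003]  shift cm: if shift first [1.103e+01 1.000e-02 4.920e+00]  if after turn [11.03  0.02  4.92]
```

View pics/w2.png

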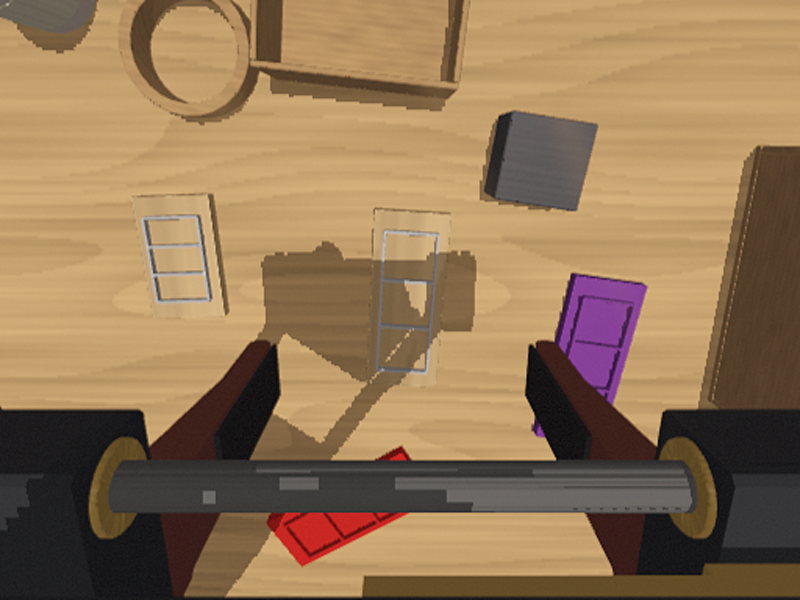

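The die sits between the fingers. Its ladder corners are at about (384,231), (440,233), (430,374) and (377,371), and its board top edge at (374,208)–(451,212).

```bash
python3 - <<'E'
from h import *
f=np.load('w2.npz');W=f['W'];Z=W[...,2]
c=np.array([[384,231],[440,233],[430,374],[377,371]])/1.5625
w=ray(f,c[:,0],c[:,1],18.);print('rules',w.round(1),w.mean(0)); 
b=np.array([[374,208],[451,212]])/1.5625;print('far end',ray(f,b[:,0],b[:,1],12.).round(1))
m=(Z>7)&(Z<25);m[:,:228]=0;m[:,300:]=0;m[:125]=0;m[250:]=0
m=cv2.morphologyEx(m.astype(np.uint8),cv2.MORPH_OPEN,np.ones((3,3)))
n,l,s,ce=cv2.connectedComponentsWithStats(m);i=1+s[1:,4].argmax();v,u=np.where(l==i)
p=ray(f,u,v,13.);r=cv2.minAreaRect(p[:,:2].astype(np.float32));print(s[i],r,p.mean(0),np.median(Z[l==i]))
E
```

```text
rules [[ 564.7 -370.1   18. ]
 [ 563.2 -413.7   18. ]
 [ 442.8 -408.1   18. ]
 [ 445.5 -363.2   18. ]] [ 504.04456549 -388.77552853   18.        ]
far end [[ 581.7 -362.2   12. ]
 [ 578.7 -422.4   12. ]]
[ 234  133   55  115 5195] ((505.63360595703125, -387.4316101074219), (59.75895309448242, 150.07611083984375), 86.3675537109375) [ 509.47848667 -387.70117055   13.        ] 12.222106800171474
```

Request:
apply_moves --increments '[{"gripper": 100,"delta_pos": [0,0,0],"dr": [0.061,0,0]},{"gripper": 100,"delta_pos": [2.5,0.13,1.23],"dr": [0,0,0]},{"gripper": 100,"delta_pos": [2.5,0.13,1.23],"dr": [0,0,0]},{"gripper": 100,"delta_pos": [2.5,0.13,1.23],"dr": [0,0,0]},{"gripper": 100,"delta_pos": [2.5,0.13,1.23],"dr": [0,0,0]}]'

```text
t: 4.42
ee_pos: [504.7, -388.3, 109.7]
orientation: [-2.193, 0.065, 2.191]
ft_force: [-0.1, -0.2, -0.5]
width: 87.7
```

Request:
apply_moves --increments '[{"gripper": 100,"delta_pos": [2.5,0,0],"dr": [0,0,0]},{"gripper": 100,"delta_pos": [2.5,0,0],"dr": [0,0,0]},{"gripper": 100,"delta_pos": [2.0,0,0],"dr": [0,0,0]},{"gripper": 100,"delta_pos": [0,0,0],"dr": [0,0,0]},{"gripper": 100,"delta_pos": [0,0,0],"dr": [0,0,0]}]'

```text
t: 4.83
ee_pos: [504.5, -388.2, 39.7]
orientation: [-2.189, 0.063, 2.193]
ft_force: [0.5, -0.1, 0.6]
width: 88.0
```

```bash
python3 - <<'E'
from h import *
plan([504.8,-388.2,11],-1.630)
d=grab('wrist')
cv2.imwrite('pics/w3.png',cv2.resize(d['img'][:,:,::-1],(800,600),interpolation=cv2.INTER_CUBIC))
E
```

```text
p [ 504.5 -388.2   39.7] jaw yaw -1.6299 tilt [-0.002  0.001 -1.   ] F [ 0.5 -0.1  0.6] w 88.0 t 4.83 q6 [-0.67  0.96]
 turn [0.0001 0.0017 0.0012]  shift cm: if shift first [ 2.87  0.   -0.04]  if after turn [ 2.87 -0.   -0.03]
```

View pics/w3.png

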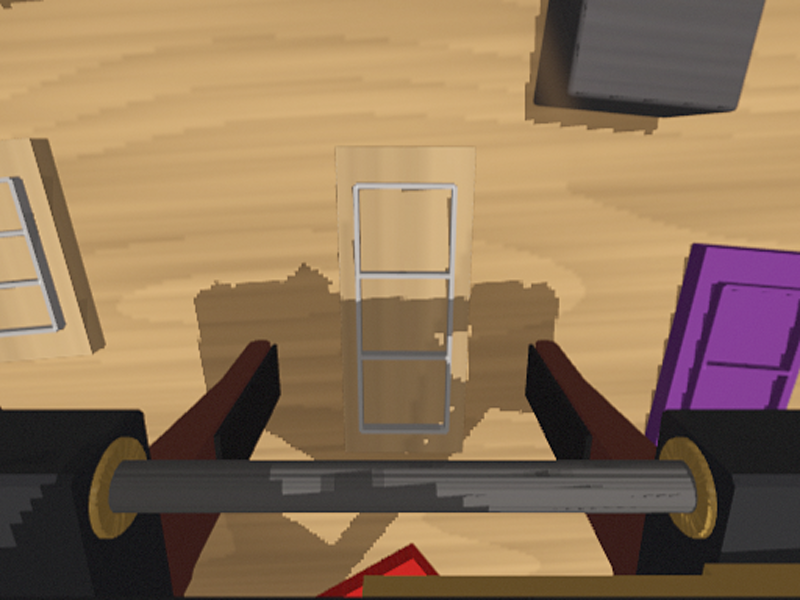

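The die is centred at column 405 between the fingers, which sit at 278 and 527, and it is parallel to them. I'll go down and grip.

Request:
apply_moves --increments '[{"gripper": 100,"delta_pos": [1.4,0,0],"dr": [0,0,0]},{"gripper": 100,"delta_pos": [1.4,0,0],"dr": [0,0,0]},{"gripper": 100,"delta_pos": [0,0,0],"dr": [0,0,0]},{"gripper": 50,"delta_pos": [0,0,0],"dr": [0,0,0]},{"gripper": 40,"delta_pos": [0,0,0],"dr": [0,0,0]}]'

```text
t: 5.3
ee_pos: [504.7, -389.3, 12.2]
orientation: [-2.191, 0.066, 2.191]
ft_force: [-0.3, -1.1, -0.5]
width: 77.6
```

Request:
apply_moves --increments '[{"gripper": 30,"delta_pos": [0,0,0],"dr": [0,0,0]},{"gripper": 30,"delta_pos": [0,0,0],"dr": [0,0,0]},{"gripper": 30,"delta_pos": [0,0,0],"dr": [0,0,0]},{"gripper": 30,"delta_pos": [0,0,0],"dr": [0,0,0]},{"gripper": 30,"delta_pos": [0,0,0],"dr": [0,0,0]}]'

```text
t: 5.72
ee_pos: [504.8, -389.5, 12.4]
orientation: [-2.191, 0.066, 2.191]
ft_force: [0.3, 0.4, -0.7]
width: 44.5
```

```bash
python3 - <<'E'
from h import *
plan([504.8,-388.2,11],-1.630)
d=grab('wrist')
cv2.imwrite('pics/w4.png',cv2.resize(d['img'][:,:,::-1],(800,600),interpolation=cv2.INTER_CUBIC))
E
```

```text
p [ 504.8 -389.5   12.4] jaw yaw -1.6311 tilt [ 0. -0. -1.] F [ 0.3  0.4 -0.7] w 44.5 t 5.72 q6 [-0.68  0.96]
 turn [-0.0011 -0.0003 -0.0002]  shift cm: if shift first [ 0.14 -0.13  0.01]  if after turn [ 0.14 -0.13  0.01]
```

View pics/w4.png

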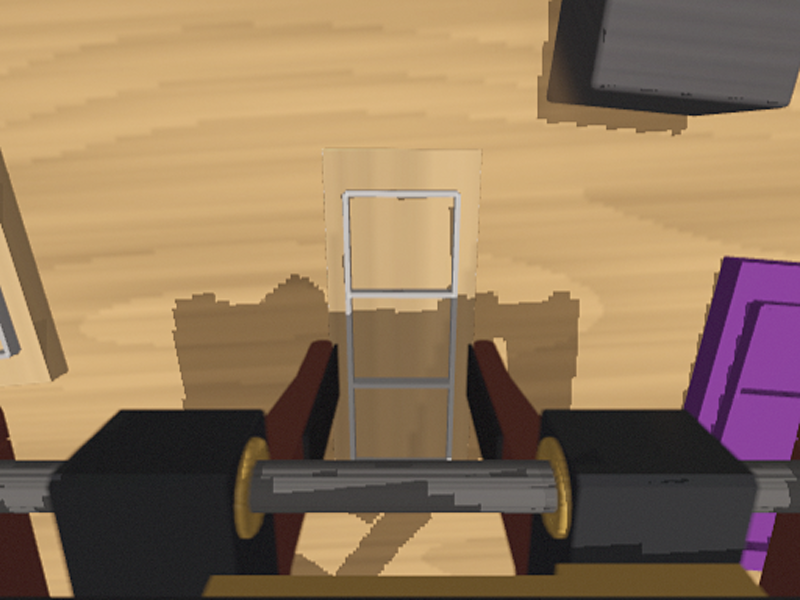

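```bash
python3 - <<'E'
from h import *
d=grab('wrist');W=cloud(d)
for (u,v) in [(318,350),(333,350),(330,380),(330,420),(478,350),(490,350),(473,380),(325,346),(300,400),(400,350),(335,250),(600,350)]:
    a,b=int(u/1.5625),int(v/1.5625);print((u,v),W[b,a].round(1),d['range_z'][b,a].round(0))
i=Ro.from_rotvec(np.ravel(d['rvec'])).inv();print('cam',i.apply(-np.ravel(d['tvec'])), ctrl.get_obs()['width'])
E
```

```text
(318, 350) [ 517.7 -361.    54.2] 164.0
(333, 350) [ 517.  -366.    53.3] 165.0
(330, 380) [ 515.5 -367.5   72.1] 148.0
(330, 420) [ 508.5 -368.2   82.3] 140.0
(478, 350) [ 514.1 -413.4   53.2] 165.0
(490, 350) [ 514.2 -417.4   53.9] 164.0
(473, 380) [ 513.  -409.3   72.1] 147.0
(325, 346) [ 517.6 -363.    50.3] 168.0
(300, 400) [ 517.1 -361.7   86.5] 133.0
(400, 350) [ 498.1 -386.9   12.4] 209.0
(335, 250) [ 542.2 -363.7   12.6] 197.0
(600, 350) [ 487.5 -475.3    0. ] 223.0
cam [ 581.2478383  -392.98952277  206.13784908] 36.865349144104734
```

```bash
python3 - <<'E'
from h import *
d=grab('wrist');o=ctrl.get_obs();print(o['width'],o['ee_pos'])
R=Ro.from_rotvec(o['orientation']).as_matrix()
for x in (8,0,-11,-30,-40,-50,-72):
  for z in (-10,10):
    p=o['ee_pos']+R@np.array([x,o['width']/2,z]);q=cv2.projectPoints(p[None],np.array(d['rvec'],float),np.array(d['tvec'],float),d['mtx'],None)[0].ravel()*1.5625
    print(x,z,p.round(0),q.round(0))
W=cloud(d)
z=d['range_z'];c=[]
for u in range(190,330,6): print(u,[int(W[v,u,2]) if W[v,u,2]==W[v,u,2] else -1 for v in range(200,262,5)])
cv2.imwrite('pics/w5.png',cv2.resize(d['img'][200:300,150:360,::-1],None,fx=3,fy=3))
E
```

```text
32.87683855741263 [ 504.71293637 -389.35953235   12.26267049]
8 -10 [ 514. -406.    4.] [444. 306.]
8 10 [ 494. -405.    4.] [443. 349.]
0 -10 [ 514. -406.   12.] [445. 312.]
0 10 [ 494. -405.   12.] [444. 357.]
-11 -10 [ 514. -406.   23.] [448. 321.]
-11 10 [ 494. -405.   23.] [446. 368.]
-30 -10 [ 514. -406.   42.] [452. 340.]
-30 10 [ 494. -405.   42.] [451. 391.]
-40 -10 [ 514. -406.   52.] [455. 351.]
-40 10 [ 494. -405.   52.] [453. 405.]
-50 -10 [ 514. -406.   62.] [458. 364.]
-50 10 [ 494. -405.   62.] [456. 420.]
-72 -10 [ 514. -406.   84.] [467. 398.]
-72 10 [ 494. -405.   84.] [464. 462.]
190 [-1, 0, 0, 0, 0, 0, 0, 0, 0, 0, 1, 86, 89]
196 [1, 0, 0, 0, 0, 0, 0, 0, 0, 77, 81, 85, 90]
202 [0, 0, 0, 0, 1, 0, 0, 67, 72, 76, 81, 85, 89]
208 [0, 0, 0, 0, 47, 55, 61, 66, 71, 77, 81, 85, 90]
214 [12, 13, 11, 12, 48, 55, 60, 67, 71, 73, 79, 82, 84]
220 [13, 11, 11, 12, 48, 50, 58, 63, 63, 64, 65, 64, 66]
226 [12, 11, 11, 12, 11, 11, 12, 14, 16, 18, 16, 18, 18]
232 [13, 12, 11, 12, 12, 12, 11, 11, 11, 18, 12, 11, 12]
238 [11, 11, 11, 13, 12, 12, 12, 12, 12, 19, 10, 13, 11]
244 [12, 12, 13, 11, 12, 11, 12, 13, 11, 17, 11, 11, 12]
250 [11, 11, 12, 11, 11, 12, 12, 12, 12, 17, 11, 12, 12]
256 [12, 12, 12, 12, 12, 11, 12, 11, 10, 18, 12, 10, 12]
262 [10, 11, 11, 11, 11, 13, 12, 12, 12, 18, 12, 12, 10]
268 [11, 11, 13, 11, 12, 11, 12, 12, 11, 17, 12, 11, 12]
274 [13, 12, 12, 11, 11, 12, 11, 12, 12, 18, 11, 12, 11]
280 [12, 12, 11, 11, 12, 12, 12, 12, 12, 17, 12, 12, 11]
286 [11, 12, 11, 12, 12, 12, 13, 12, 12, 19, 10, 11, 12]
292 [17, 11, 12, 12, 43, 49, 49, 49, 51, 51, 52, 53, 54]
298 [12, 12, 12, 11, 48, 54, 61, 63, 69, 74, 75, 76, 76]
304 [0, 0, 0, 0, 47, 55, 61, 65, 72, 76, 82, 84, 88]
310 [2, 0, 0, 0, 0, 55, 60, 66, 71, 75, 80, 85, 89]
316 [0, 0, 0, 0, 0, 0, 0, 0, 71, 77, 81, 86, 91]
322 [0, 0, 0, 0, 1, 0, 0, 0, 0, 0, 82, 86, 90]
328 [0, 1, 0, 0, 0, 0, 0, -1, 0, 0, 0, 0, 90]
```

View pics/w5.png

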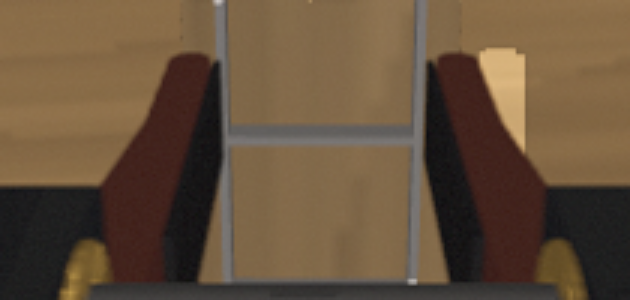

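The fingers closed with no resistance, and the depth data shows their tips at z≈44 while the reported TCP is at z≈12. So the real tips sit about 31 mm behind the reported TCP, not 8 mm ahead of it as stated, and nothing was touched. I'll reopen, check the body geometry, and go about 40 mm lower.

Request:
apply_moves --increments '[{"gripper": 100,"delta_pos": [0,0,0],"dr": [0,0,0]},{"gripper": 100,"delta_pos": [0,0,0],"dr": [0,0,0]},{"gripper": 100,"delta_pos": [0,0,0],"dr": [0,0,0]},{"gripper": 100,"delta_pos": [0,0,0],"dr": [0,0,0]},{"gripper": 100,"delta_pos": [0,0,0],"dr": [0,0,0]}]'

```text
t: 6.28
ee_pos: [504.7, -389.3, 12.2]
orientation: [-2.191, 0.066, 2.191]
ft_force: [0.1, 0.7, -0.5]
width: 62.6
```

Request:
apply_moves --increments '[{"gripper": 100,"delta_pos": [0,0,0],"dr": [0,0,0]},{"gripper": 100,"delta_pos": [0,0,0],"dr": [0,0,0]},{"gripper": 100,"delta_pos": [0,0,0],"dr": [0,0,0]},{"gripper": 100,"delta_pos": [0,0,0],"dr": [0,0,0]},{"gripper": 100,"delta_pos": [1.0,0,0],"dr": [0,0,0]}]'

```text
t: 6.7
ee_pos: [505.9, -390.3, 3.6]
orientation: [-2.195, 0.068, 2.189]
ft_force: [-0.0, -0.5, 0.1]
width: 87.7
```

Request:
apply_moves --increments '[{"gripper": 100,"delta_pos": [1.0,0,0],"dr": [0,0,0]},{"gripper": 100,"delta_pos": [0.8,0,0],"dr": [0,0,0]},{"gripper": 100,"delta_pos": [0.4,0,0],"dr": [0,0,0]},{"gripper": 100,"delta_pos": [0,0,0],"dr": [0,0,0]},{"gripper": 100,"delta_pos": [0,0,0],"dr": [0,0,0]}]'

```text
t: 7.12
ee_pos: [504.4, -389.0, -20.5]
orientation: [-2.19, 0.065, 2.192]
ft_force: [-0.2, 0.7, 0.0]
width: 87.9
```

```bash
python3 - <<'E'
from h import *
plan([504.8,-388.5,-28],-1.630)
d=grab('wrist');W=cloud(d)
print('finger cols');
for u in (165,170,174,338,342,346,350): print(u,[W[v,u].round(0).tolist() for v in range(210,240,5)])
print('block',[W[v,40].round(0).tolist() for v in range(255,300,6)])
E
```

```text
p [ 504.4 -389.   -20.5] jaw yaw -1.6309 tilt [-0.001  0.001 -1.   ] F [-0.2  0.7  0. ] w 87.9 t 7.12 q6 [-0.68  0.96]
 turn [-0.0009  0.001   0.0007]  shift cm: if shift first [ 0.75 -0.06 -0.04]  if after turn [ 0.75 -0.06 -0.04]
finger cols
165 [[519.0, -336.0, 2.0], [515.0, -335.0, 0.0], [519.0, -340.0, 16.0], [518.0, -341.0, 22.0], [518.0, -343.0, 28.0], [517.0, -344.0, 31.0]]
170 [[518.0, -338.0, -0.0], [515.0, -338.0, 1.0], [518.0, -342.0, 14.0], [517.0, -343.0, 20.0], [517.0, -345.0, 25.0], [514.0, -345.0, 26.0]]
174 [[518.0, -341.0, 0.0], [516.0, -341.0, 2.0], [512.0, -340.0, 1.0], [516.0, -345.0, 18.0], [514.0, -345.0, 18.0], [511.0, -344.0, 19.0]]
338 [[512.0, -435.0, -1.0], [509.0, -435.0, -1.0], [507.0, -435.0, 1.0], [508.0, -432.0, 11.0], [506.0, -432.0, 12.0], [503.0, -432.0, 13.0]]
342 [[512.0, -438.0, -1.0], [509.0, -437.0, -0.0], [506.0, -437.0, -0.0], [511.0, -433.0, 19.0], [509.0, -433.0, 19.0], [507.0, -432.0, 21.0]]
346 [[512.0, -439.0, 0.0], [509.0, -440.0, 0.0], [513.0, -435.0, 16.0], [512.0, -434.0, 21.0], [511.0, -433.0, 25.0], [510.0, -432.0, 27.0]]
350 [[513.0, -441.0, 2.0], [509.0, -442.0, -1.0], [512.0, -438.0, 15.0], [513.0, -436.0, 22.0], [512.0, -434.0, 28.0], [511.0, -433.0, 31.0]]
block [[494.0, -256.0, 1.0], [490.0, -255.0, 0.0], [541.0, -334.0, 100.0], [541.0, -336.0, 103.0], [541.0, -338.0, 106.0], [540.0, -339.0, 107.0], [540.0, -340.0, 110.0], [540.0, -341.0, 111.0]]
```

The body is about 85 mm above the tips, as stated, so only the reported TCP is off, by about 39 mm along the tool axis. I'll descend the last 7 mm and grip.

Request:
apply_moves --increments '[{"gripper": 100,"delta_pos": [0.4,0,0],"dr": [0,0,0]},{"gripper": 100,"delta_pos": [0.3,0,0],"dr": [0,0,0]},{"gripper": 100,"delta_pos": [0,0,0],"dr": [0,0,0]},{"gripper": 40,"delta_pos": [0,0,0],"dr": [0,0,0]},{"gripper": 40,"delta_pos": [0,0,0],"dr": [0,0,0]}]'

```text
t: 7.58
ee_pos: [504.8, -389.4, -26.7]
orientation: [-2.191, 0.066, 2.191]
ft_force: [-0.0, 0.3, 0.5]
width: 77.9
```

Request:
apply_moves --increments '[{"gripper": 40,"delta_pos": [0,0,0],"dr": [0,0,0]},{"gripper": 40,"delta_pos": [0,0,0],"dr": [0,0,0]},{"gripper": 40,"delta_pos": [0,0,0],"dr": [0,0,0]},{"gripper": 40,"delta_pos": [0,0,0],"dr": [0,0,0]},{"gripper": 40,"delta_pos": [0,0,0],"dr": [0,0,0]}]'

```text
t: 8.0
ee_pos: [504.8, -389.3, -26.7]
orientation: [-2.191, 0.066, 2.191]
ft_force: [-0.9, 0.1, 1.5]
width: 59.5
```

Request:
apply_moves --increments '[{"gripper": 40,"delta_pos": [0,0,0],"dr": [0,0,0]},{"gripper": 40,"delta_pos": [0,0,0],"dr": [0,0,0]},{"gripper": 40,"delta_pos": [0,0,0],"dr": [0,0,0]},{"gripper": 40,"delta_pos": [0,0,0],"dr": [0,0,0]},{"gripper": 40,"delta_pos": [0,0,0],"dr": [0,0,0]}]'

```text
t: 8.42
ee_pos: [504.8, -389.3, -26.7]
orientation: [-2.191, 0.066, 2.191]
ft_force: [-0.4, 0.1, 3.1]
width: 59.7
```

Gripped at 59.6 mm, which is the board's width. I'll lift, turn and carry it to the bed front.

Request:
apply_moves --increments '[{"gripper": 40,"delta_pos": [-3.5,0,0],"dr": [-0.1,0,0]},{"gripper": 40,"delta_pos": [-3.5,0,0],"dr": [-0.1,0,0]},{"gripper": 40,"delta_pos": [-3.5,0,0],"dr": [-0.099,0,0]},{"gripper": 40,"delta_pos": [0,-3.61,-1.29],"dr": [0,0,0]},{"gripper": 40,"delta_pos": [0,-3.61,-1.29],"dr": [0,0,0]}]'

```text
t: 8.83
ee_pos: [514.2, -314.9, 80.6]
orientation: [2.099, 0.244, -2.09]
ft_force: [-0.4, -0.0, -2.2]
width: 59.9
```

Request:
apply_moves --increments '[{"gripper": 40,"delta_pos": [0,-3.61,-1.29],"dr": [0,0,0]},{"gripper": 40,"delta_pos": [0,-3.61,-1.29],"dr": [0,0,0]},{"gripper": 40,"delta_pos": [0,-3.61,-1.29],"dr": [0,0,0]},{"gripper": 40,"delta_pos": [0,-3.61,-1.29],"dr": [0,0,0]},{"gripper": 40,"delta_pos": [0,-3.61,-1.29],"dr": [0,0,0]}]'

```text
t: 9.25
ee_pos: [532.2, -120.7, 77.8]
orientation: [2.094, 0.251, -2.095]
ft_force: [1.0, 0.3, -1.9]
width: 59.5
```

Request:
apply_moves --increments '[{"gripper": 40,"delta_pos": [0,-3.61,-1.29],"dr": [0,0,0]},{"gripper": 40,"delta_pos": [0,-3.61,-1.29],"dr": [0,0,0]},{"gripper": 40,"delta_pos": [0,-3.61,-1.29],"dr": [0,0,0]},{"gripper": 40,"delta_pos": [0,-3.61,-1.29],"dr": [0,0,0]},{"gripper": 40,"delta_pos": [0,-3.61,-1.29],"dr": [0,0,0]}]'

```text
t: 9.67
ee_pos: [552.1, 70.0, 77.8]
orientation: [2.094, 0.251, -2.095]
ft_force: [1.0, 0.2, -1.8]
width: 59.8
```

Request:
apply_moves --increments '[{"gripper": 40,"delta_pos": [0,-3.61,-1.29],"dr": [0,0,0]},{"gripper": 40,"delta_pos": [0,0,0],"dr": [0,0,0]},{"gripper": 40,"delta_pos": [2.5,0,0],"dr": [0,0,0]},{"gripper": 40,"delta_pos": [2.5,0,0],"dr": [0,0,0]},{"gripper": 40,"delta_pos": [0,0,0],"dr": [0,0,0]}]'

```text
t: 10.08
ee_pos: [553.0, 105.8, 24.2]
orientation: [2.086, 0.252, -2.102]
ft_force: [-1.2, -0.4, -2.9]
width: 59.7
```

```bash
python3 - <<'E'
from h import *
plan([556.2,106.6,-6],-1.3315)
d=grab('wrist');np.savez('w6.npz',img=d['img'],W=cloud(d),mtx=d['mtx'],rvec=d['rvec'],tvec=d['tvec'])
cv2.imwrite('pics/w6.png',cv2.resize(d['img'][:,:,::-1],(800,600),interpolation=cv2.INTER_CUBIC))
E
```

```text
p [553.  105.8  24.2] jaw yaw -1.3312 tilt [-0.007 -0.001 -1.   ] F [-1.2 -0.4 -2.9] w 59.7 t 10.08 q6 [0.17 1.5 ]
 turn [0.0003 0.0074 0.0004]  shift cm: if shift first [ 3.02 -0.   -0.35]  if after turn [ 3.02 -0.   -0.33]
```

View pics/w6.png

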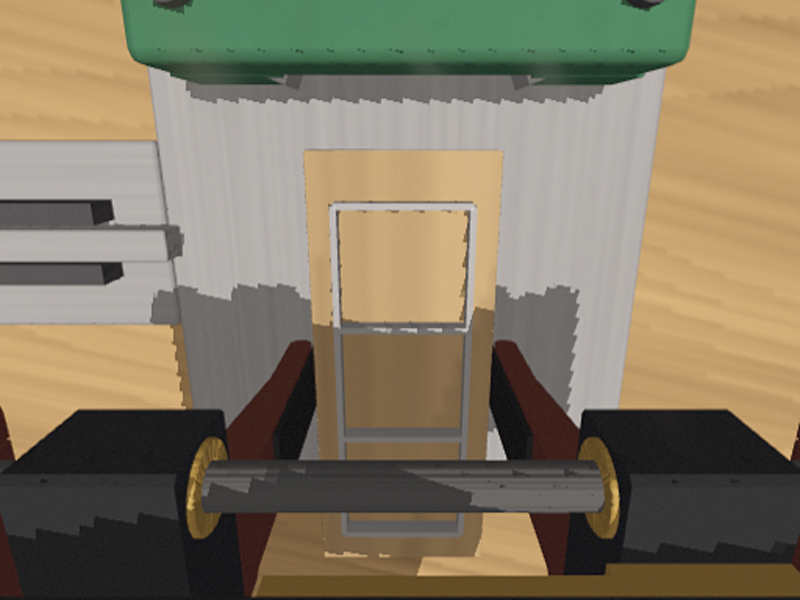

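The die is held level with its front edge at (305–502,150). The mouth bevels at (298,82) and (517,80) are centred on column 407, so it is aligned. Now I'll lower it onto the bed.

Request:
apply_moves --increments '[{"gripper": 40,"delta_pos": [1.0,0,0],"dr": [0,0,0]},{"gripper": 40,"delta_pos": [1.0,0,0],"dr": [0,0,0]},{"gripper": 40,"delta_pos": [0.9,0,0],"dr": [0,0,0]},{"gripper": 40,"delta_pos": [0.3,0,0],"dr": [0,0,0]},{"gripper": 40,"delta_pos": [0,0,0],"dr": [0,0,0]}]'

```text
t: 10.55
ee_pos: [556.1, 106.0, -4.6]
orientation: [2.093, 0.251, -2.096]
ft_force: [-0.6, -0.3, -1.4]
width: 59.7
```

Request:
apply_moves --increments '[{"gripper": 40,"delta_pos": [0,0,0],"dr": [0,0,0]},{"gripper": 40,"delta_pos": [0,0,0],"dr": [0,0,0]},{"gripper": 40,"delta_pos": [0.1,0,0],"dr": [0,0,0]},{"gripper": 40,"delta_pos": [0,0,0],"dr": [0,0,0]},{"gripper": 40,"delta_pos": [0,0,0],"dr": [0,0,0]}]'

```text
t: 10.97
ee_pos: [556.8, 106.4, -4.6]
orientation: [2.095, 0.251, -2.094]
ft_force: [0.4, 0.5, -1.4]
width: 59.6
```

Request:
apply_moves --increments '[{"gripper": 40,"delta_pos": [0.1,0,0],"dr": [0,0,0]},{"gripper": 40,"delta_pos": [0.1,0,0],"dr": [0,0,0]},{"gripper": 40,"delta_pos": [0,0,0],"dr": [0,0,0]},{"gripper": 40,"delta_pos": [0,0,0],"dr": [0,0,0]},{"gripper": 40,"delta_pos": [0,0,0],"dr": [0,0,0]}]'

```text
t: 11.38
ee_pos: [556.8, 106.4, -6.7]
orientation: [2.095, 0.251, -2.094]
ft_force: [-0.7, 0.3, 0.3]
width: 59.4
```

Request:
apply_moves --increments '[{"gripper": 80,"delta_pos": [0,0,0],"dr": [0,0,0]},{"gripper": 80,"delta_pos": [0,0,0],"dr": [0,0,0]},{"gripper": 80,"delta_pos": [0,0,1.8],"dr": [0,0,0]},{"gripper": 80,"delta_pos": [0,0,1.8],"dr": [0,0,0]},{"gripper": 80,"delta_pos": [0,0,1.8],"dr": [0,0,0]}]'

```text
t: 11.8
ee_pos: [503.7, 93.5, -6.8]
orientation: [2.095, 0.251, -2.094]
ft_force: [-0.5, -0.3, -0.7]
width: 70.4
```

Request:
apply_moves --increments '[{"gripper": 80,"delta_pos": [0,0,0],"dr": [0,0,0]},{"gripper": 80,"delta_pos": [0,0,0],"dr": [0,0,0]},{"gripper": 40,"delta_pos": [0,0,0],"dr": [0,0,0]},{"gripper": 40,"delta_pos": [0,0,0],"dr": [0,0,0]},{"gripper": 40,"delta_pos": [0,0,0],"dr": [0,0,0]}]'

```text
t: 12.22
ee_pos: [505.8, 93.9, -6.6]
orientation: [2.097, 0.252, -2.092]
ft_force: [1.3, 0.6, 1.3]
width: 59.1
```

Request:
apply_moves --increments '[{"gripper": 40,"delta_pos": [0,0,0],"dr": [0,0,0]},{"gripper": 40,"delta_pos": [0,0,0],"dr": [0,0,0]},{"gripper": 40,"delta_pos": [0,0,0],"dr": [0,0,0]},{"gripper": 40,"delta_pos": [0,0,0],"dr": [0,0,0]},{"gripper": 40,"delta_pos": [0,0,0],"dr": [0,0,0]}]'

```text
t: 12.63
ee_pos: [505.0, 93.7, -6.6]
orientation: [2.096, 0.251, -2.093]
ft_force: [2.5, 0.6, 1.4]
width: 59.4
```

```bash
python3 - <<'E'
from h import *
O=np.array([648.5,129.1]);ex=np.array([.9715,.237])
plan([*(O-25*ex),-6.7],-1.3315)
d=grab('wrist');np.savez('w7.npz',img=d['img'],W=cloud(d),mtx=d['mtx'],rvec=d['rvec'],tvec=d['tvec'])
cv2.imwrite('pics/w7.png',cv2.resize(d['img'][:,:,::-1],(800,600),interpolation=cv2.INTER_CUBIC))
E
```

```text
p [505.   93.7  -6.6] jaw yaw -1.332 tilt [ 0.001  0.    -1.   ] F [2.5 0.6 1.4] w 59.4 t 12.63 q6 [0.16 1.49]
 turn [-0.0005 -0.0014 -0.0001]  shift cm: if shift first [  0.03  -0.04 -12.28]  if after turn [ 1.000e-02 -4.000e-02 -1.228e+01]
```

View pics/w7.png

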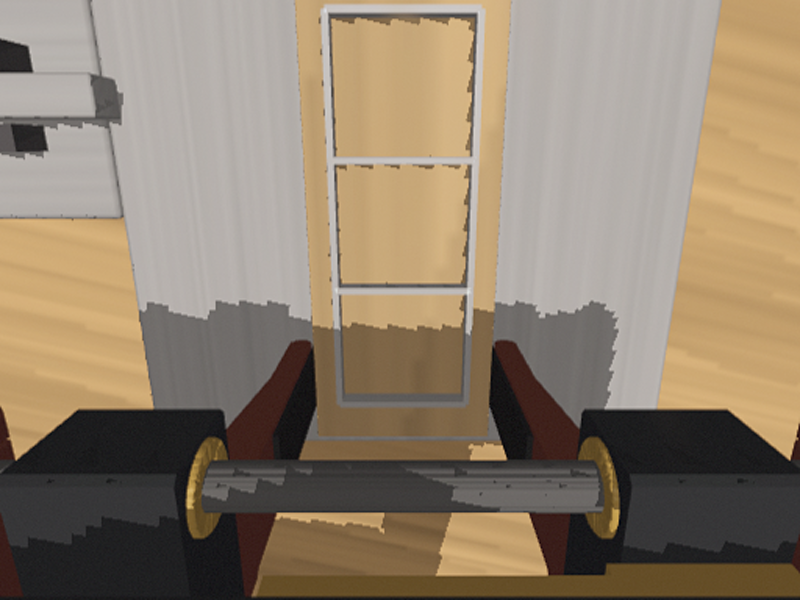

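The regrasp is at the rear on the plywood edges, with the fingers beside rows 345–440, and the die is centred within about 1 mm. Feeding in steps.

Request:
apply_moves --increments '[{"gripper": 40,"delta_pos": [0,0.05,-0.8],"dr": [0,0,0]},{"gripper": 40,"delta_pos": [0,0,-0.8],"dr": [0,0,0]},{"gripper": 40,"delta_pos": [0,0,-0.8],"dr": [0,0,0]},{"gripper": 40,"delta_pos": [0,0,-0.8],"dr": [0,0,0]},{"gripper": 40,"delta_pos": [0,0,-0.8],"dr": [0,0,0]}]'

```text
t: 13.1
ee_pos: [536.0, 101.2, -7.2]
orientation: [2.079, 0.25, -2.109]
ft_force: [-14.5, -4.2, 19.4]
width: 59.7
```

Request:
apply_moves --increments '[{"gripper": 40,"delta_pos": [0,0,-0.8],"dr": [0,0,0]},{"gripper": 40,"delta_pos": [0,0,-0.8],"dr": [0,0,0]},{"gripper": 40,"delta_pos": [0,0,-0.8],"dr": [0,0,0]},{"gripper": 40,"delta_pos": [0,0,-0.8],"dr": [0,0,0]},{"gripper": 40,"delta_pos": [0,0,0],"dr": [0,0,0]}]'

```text
t: 13.52
ee_pos: [572.6, 109.8, -7.1]
orientation: [2.09, 0.251, -2.099]
ft_force: [-0.4, 0.4, -0.8]
width: 59.5
```

Request:
apply_moves --increments '[{"gripper": 40,"delta_pos": [-0.03,0,-0.6],"dr": [0,0,0]},{"gripper": 40,"delta_pos": [0,0,-0.6],"dr": [0,0,0]},{"gripper": 40,"delta_pos": [0,0,-0.6],"dr": [0,0,0]},{"gripper": 40,"delta_pos": [0,0,-0.6],"dr": [0,0,0]},{"gripper": 40,"delta_pos": [0,0,-0.6],"dr": [0,0,0]}]'

```text
t: 13.93
ee_pos: [603.3, 117.2, -7.0]
orientation: [2.094, 0.251, -2.096]
ft_force: [-0.7, -0.3, -2.0]
width: 60.0
```

```bash
python3 - <<'E'
from h import *
O=np.array([648.5,129.1]);ex=np.array([.9715,.237])
plan([*(O-25*ex),-6.7],-1.3315)
d=grab('wrist');np.savez('w8.npz',img=d['img'],W=cloud(d),mtx=d['mtx'],rvec=d['rvec'],tvec=d['tvec'])
cv2.imwrite('pics/w8.png',cv2.resize(d['img'][:,:,::-1],(800,600),interpolation=cv2.INTER_CUBIC))
E
```

```text
p [603.3 117.2  -7. ] jaw yaw -1.332 tilt [-0.001 -0.    -1.   ] F [-0.7 -0.3 -2. ] w 60.0 t 13.93 q6 [0.17 1.5 ]
 turn [-0.0005  0.0009  0.0001]  shift cm: if shift first [-0.03 -0.08 -2.17]  if after turn [-0.03 -0.08 -2.17]
```

View pics/w8.png

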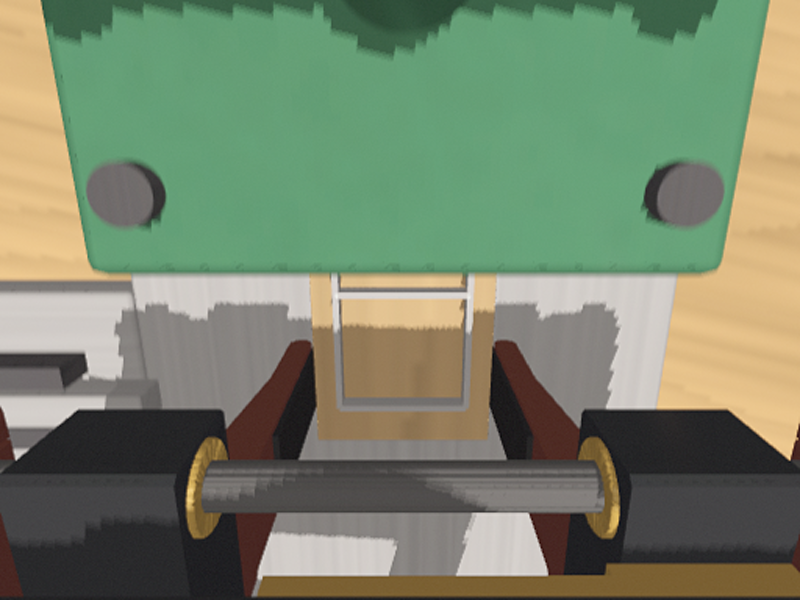

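The die is well under the head and straight, and the grip has not slipped. Feeding on until it meets the stop.

Request:
apply_moves --increments '[{"gripper": 40,"delta_pos": [0,0,-0.5],"dr": [0,0,0]},{"gripper": 40,"delta_pos": [0,0,-0.5],"dr": [0,0,0]},{"gripper": 40,"delta_pos": [0,0,-0.4],"dr": [0,0,0]},{"gripper": 40,"delta_pos": [0,0,-0.3],"dr": [0,0,0]},{"gripper": 40,"delta_pos": [0,0,0],"dr": [0,0,0]}]'

```text
t: 14.4
ee_pos: [620.8, 121.4, -6.5]
orientation: [2.096, 0.251, -2.094]
ft_force: [0.9, -0.3, -2.2]
width: 59.7
```

Request:
apply_moves --increments '[{"gripper": 40,"delta_pos": [0,0,-0.1],"dr": [0,0,0]},{"gripper": 40,"delta_pos": [0,0,-0.1],"dr": [0,0,0]},{"gripper": 40,"delta_pos": [0,0,-0.1],"dr": [0,0,0]},{"gripper": 40,"delta_pos": [0,0,-0.1],"dr": [0,0,0]},{"gripper": 40,"delta_pos": [0,0,0],"dr": [0,0,0]}]'

```text
t: 14.82
ee_pos: [624.0, 122.2, -6.5]
orientation: [2.095, 0.251, -2.094]
ft_force: [-0.5, -0.9, -2.6]
width: 60.0
```

Request:
apply_moves --increments '[{"gripper": 40,"delta_pos": [0,0,-0.08],"dr": [0,0,0]},{"gripper": 40,"delta_pos": [0,0,-0.08],"dr": [0,0,0]},{"gripper": 40,"delta_pos": [0,0,-0.08],"dr": [0,0,0]},{"gripper": 40,"delta_pos": [0,0,0],"dr": [0,0,0]},{"gripper": 40,"delta_pos": [0,0,0],"dr": [0,0,0]}]'

```text
t: 15.23
ee_pos: [626.2, 122.7, -6.5]
orientation: [2.095, 0.251, -2.095]
ft_force: [0.1, -0.7, -2.6]
width: 59.5
```

Request:
apply_moves --increments '[{"gripper": 40,"delta_pos": [0,0,-0.1],"dr": [0,0,0]},{"gripper": 40,"delta_pos": [0,0,-0.1],"dr": [0,0,0]},{"gripper": 40,"delta_pos": [0,0,-0.1],"dr": [0,0,0]},{"gripper": 40,"delta_pos": [0,0,0],"dr": [0,0,0]},{"gripper": 40,"delta_pos": [0,0,0],"dr": [0,0,0]}]'

```text
t: 15.65
ee_pos: [627.1, 123.0, -7.1]
orientation: [2.09, 0.251, -2.099]
ft_force: [-5.7, -2.2, -0.4]
width: 59.9
```

Contact with the stop at 6 N, at the expected home position. I'll press a little more, release and lift straight up.

Request:
apply_moves --increments '[{"gripper": 40,"delta_pos": [0,0,-0.1],"dr": [0,0,0]},{"gripper": 40,"delta_pos": [0,0,-0.1],"dr": [0,0,0]},{"gripper": 40,"delta_pos": [0,0,0],"dr": [0,0,0]},{"gripper": 40,"delta_pos": [0,0,0],"dr": [0,0,0]},{"gripper": 40,"delta_pos": [0,0,0],"dr": [0,0,0]}]'

```text
t: 16.07
ee_pos: [627.0, 123.0, -7.1]
orientation: [2.086, 0.251, -2.103]
ft_force: [-12.1, -2.9, 5.4]
width: 60.0
```

Request:
apply_moves --increments '[{"gripper": 80,"delta_pos": [0,0,0],"dr": [0,0,0]},{"gripper": 80,"delta_pos": [0,0,0],"dr": [0,0,0]},{"gripper": 80,"delta_pos": [0,0,0.2],"dr": [0,0,0]},{"gripper": 80,"delta_pos": [-1.5,0,0],"dr": [0,0,0]},{"gripper": 80,"delta_pos": [-2.5,0,0],"dr": [0,0,0]}]'

```text
t: 16.48
ee_pos: [627.3, 123.1, 32.3]
orientation: [2.09, 0.251, -2.099]
ft_force: [-0.4, -0.5, 0.2]
width: 70.0
```

Request:
apply_moves --increments '[{"gripper": 0,"delta_pos": [-2.5,0,0],"dr": [0,0,0]},{"gripper": 0,"delta_pos": [-2.5,0,2.5],"dr": [0,0,0]},{"gripper": 0,"delta_pos": [0,0,2.5],"dr": [0,0,0]},{"gripper": 0,"delta_pos": [0,0,0],"dr": [0,0,0]},{"gripper": 0,"delta_pos": [0,0,0],"dr": [0,0,0]}]'

```text
t: 16.9
ee_pos: [580.5, 111.6, 85.1]
orientation: [2.097, 0.251, -2.093]
ft_force: [0.5, 0.0, -0.5]
width: 40.4
```

```bash
python3 - <<'E'
from h import *
O=np.array([648.5,129.1]);ex=np.array([.9715,.237]);ey=np.array([-.237,.9715])
plan([*(O-57*ex+200*ey),60],-1.3315)
d=grab('wrist');W=cloud(d);np.savez('w9.npz',img=d['img'],W=W,mtx=d['mtx'],rvec=d['rvec'],tvec=d['tvec'])
cv2.imwrite('pics/w9.png',cv2.resize(d['img'][:,:,::-1],(800,600),interpolation=cv2.INTER_CUBIC))
q=(W[...,:2]-O);X=q@ex;Y=q@ey;Z=W[...,2]
m=(abs(Y)<24)&(X>-75)&(X<-5);b=m&(Z>27)&(Z<36);print('die rear x pct',np.nanpercentile(X[b],[0,1,3]),'Z',np.nanmedian(Z[b]))
m=(abs(X+30)<8)&(Z>27)&(Z<36)&(abs(Y)<50);print('die y',np.nanpercentile(Y[m],[1,99]))
m=(Z>58)&(Z<72)&(Y>110)&(X<-30);print('knob',m.sum(),np.nanmedian(X[m]),np.nanmedian(Y[m]),np.nanmin(Y[m]) if m.sum() else 0,np.nanmax(Y[m]) if m.sum() else 0)
E
```

```text
p [580.5 111.6  85.1] jaw yaw -1.3321 tilt [ 0.002  0.    -1.   ] F [ 0.5  0.  -0.5] w 40.4 t 16.9 q6 [0.17 1.5 ]
 turn [-0.0006 -0.0018 -0.0001]  shift cm: if shift first [  2.51 -20.09  -1.31]  if after turn [  2.51 -20.09  -1.32]
die rear x pct [-45.40616567 -45.06125428 -44.28568067] Z 32.153636067968876
die y [-29.07387174  29.98806418]
knob 536 -56.43429391015981 170.39656556272 164.70779541374037 180.8584527395693
```

View pics/w9.png

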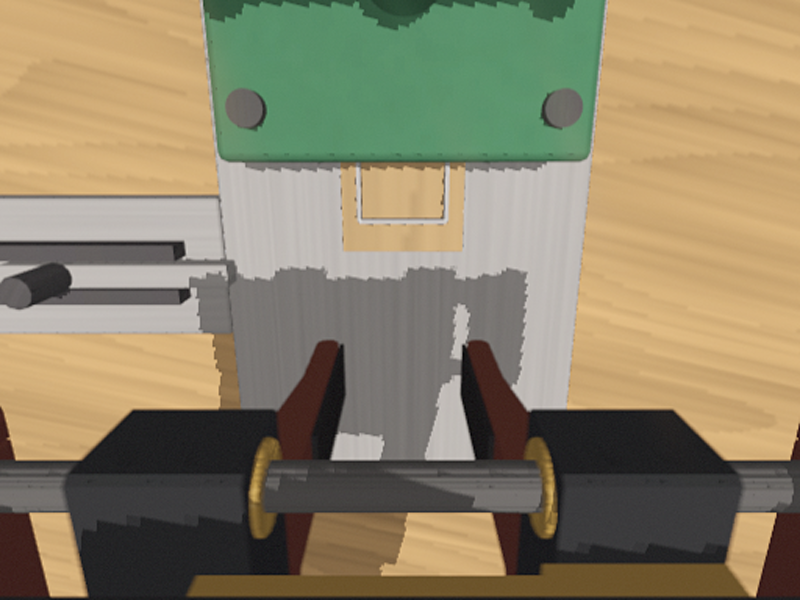

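The die is home: rear edge at press x=-45, top at z=32, straight. The knob is at about press (-56.5, 173). I'll go over it, pinch it and slide the bolt.

Request:
apply_moves --increments '[{"gripper": 60,"delta_pos": [0,-3.48,-0.27],"dr": [0,0,0]},{"gripper": 60,"delta_pos": [0,-3.48,-0.27],"dr": [0,0,0]},{"gripper": 60,"delta_pos": [0,-3.48,-0.27],"dr": [0,0,0]},{"gripper": 60,"delta_pos": [0,-3.48,-0.27],"dr": [0,0,0]},{"gripper": 60,"delta_pos": [0,-3.48,-0.27],"dr": [0,0,0]}]'

```text
t: 17.37
ee_pos: [553.1, 286.0, 83.4]
orientation: [2.096, 0.251, -2.094]
ft_force: [1.2, -0.2, -0.1]
width: 52.7
```

Request:
apply_moves --increments '[{"gripper": 60,"delta_pos": [0,0,0],"dr": [0,0,0]},{"gripper": 60,"delta_pos": [0,0,0],"dr": [0,0,0]},{"gripper": 60,"delta_pos": [1.5,0,0],"dr": [0,0,0]},{"gripper": 60,"delta_pos": [1.5,0,0],"dr": [0,0,0]},{"gripper": 60,"delta_pos": [0,0,0],"dr": [0,0,0]}]'

```text
t: 17.78
ee_pos: [551.3, 281.9, 50.8]
orientation: [2.09, 0.248, -2.099]
ft_force: [-0.4, -0.1, 0.2]
width: 52.9
```

```bash
python3 - <<'E'
from h import *
O=np.array([648.5,129.1]);ex=np.array([.9715,.237]);ey=np.array([-.237,.9715])
plan([*(O-57*ex+173*ey),11],-1.3315)
d=grab('wrist');W=cloud(d)
q=(W[...,:2]-O);X=q@ex;Y=q@ey;Z=W[...,2]
m=(Z>61)&(Z<71)&(Y>150)&(Y<195)&(X<-35)&(X>-80);print('knob',m.sum(),[np.nanpercentile(A[m],[2,50,98]).round(1) for A in (X,Y,Z)])
# finger tips
m=(Z>80)&(Z<95)&(abs(X+50)<30);print('fingers y',np.nanpercentile(Y[m],[0,30,50,70,100]).round(0))
E
```

```text
p [551.3 281.9  50.8] jaw yaw -1.333 tilt [-0.004 -0.002 -1.   ] F [-0.4 -0.1  0.2] w 52.9 t 17.78 q6 [0.45 1.79]
 turn [-0.0015  0.0043 -0.0012]  shift cm: if shift first [ 3.98 -0.15 -0.13]  if after turn [ 3.98 -0.15 -0.12]
knob 532 [array([-64. , -56.2, -50. ]), array([166.5, 173.7, 180.4]), array([61.7, 65.9, 67. ])]
fingers y [138. 146. 147. 199. 208.]
```

Request:
apply_moves --increments '[{"gripper": 60,"delta_pos": [1.4,0,0],"dr": [0,0,0]},{"gripper": 60,"delta_pos": [1.4,0,0],"dr": [0,0,0]},{"gripper": 60,"delta_pos": [1.2,0,0],"dr": [0,0,0]},{"gripper": 60,"delta_pos": [0,0,0],"dr": [0,0,0]},{"gripper": 0,"delta_pos": [0,0,0],"dr": [0,0,0]}]'

```text
t: 18.25
ee_pos: [551.6, 283.3, 12.2]
orientation: [2.092, 0.25, -2.097]
ft_force: [-0.1, -0.4, 0.2]
width: 49.2
```

Request:
apply_moves --increments '[{"gripper": 0,"delta_pos": [0,0,0],"dr": [0,0,0]},{"gripper": 0,"delta_pos": [0,0,0],"dr": [0,0,0]},{"gripper": 0,"delta_pos": [0,0,0],"dr": [0,0,0]},{"gripper": 0,"delta_pos": [0,0,0],"dr": [0,0,0]},{"gripper": 0,"delta_pos": [0,0,0],"dr": [0,0,0]}]'

```text
t: 18.67
ee_pos: [552.7, 284.0, 14.0]
orientation: [2.096, 0.252, -2.094]
ft_force: [1.4, -2.1, 0.5]
width: 16.0
```

Request:
apply_moves --increments '[{"gripper": 0,"delta_pos": [0,0,0],"dr": [0,0,0]},{"gripper": 0,"delta_pos": [0,0,0],"dr": [0,0,0]},{"gripper": 0,"delta_pos": [0,0,0],"dr": [0,0,0]},{"gripper": 0,"delta_pos": [0,0,0],"dr": [0,0,0]},{"gripper": 0,"delta_pos": [0,0,0],"dr": [0,0,0]}]'

```text
t: 19.08
ee_pos: [552.7, 284.0, 13.9]
orientation: [2.095, 0.251, -2.094]
ft_force: [-0.8, -1.6, 5.5]
width: 15.3
```

Knob gripped at 16 mm. Sliding toward press -y, which is tool +y.

Request:
apply_moves --increments '[{"gripper": 0,"delta_pos": [0,0.8,0],"dr": [0,0,0]},{"gripper": 0,"delta_pos": [0,0.8,0],"dr": [0,0,0]},{"gripper": 0,"delta_pos": [0,0.8,0],"dr": [0,0,0]},{"gripper": 0,"delta_pos": [0,0.8,0],"dr": [0,0,0]},{"gripper": 0,"delta_pos": [0,0.8,0],"dr": [0,0,0]}]'

```text
t: 19.5
ee_pos: [562.2, 245.0, 13.9]
orientation: [2.096, 0.252, -2.094]
ft_force: [-0.8, 2.8, 5.7]
width: 15.1
```

Request:
apply_moves --increments '[{"gripper": 0,"delta_pos": [0,0.8,0],"dr": [0,0,0]},{"gripper": 0,"delta_pos": [0,0.8,0],"dr": [0,0,0]},{"gripper": 0,"delta_pos": [0,0.8,0],"dr": [0,0,0]},{"gripper": 0,"delta_pos": [0,0.8,0],"dr": [0,0,0]},{"gripper": 0,"delta_pos": [0,0,0],"dr": [0,0,0]}]'

```text
t: 19.92
ee_pos: [570.1, 212.7, 13.9]
orientation: [2.096, 0.25, -2.094]
ft_force: [0.1, -1.2, 5.0]
width: 15.4
```

Request:
apply_moves --increments '[{"gripper": 0,"delta_pos": [0,0.1,0],"dr": [0,0,0]},{"gripper": 0,"delta_pos": [0,0.1,0],"dr": [0,0,0]},{"gripper": 0,"delta_pos": [0,0.1,0],"dr": [0,0,0]},{"gripper": 0,"delta_pos": [0,0.1,0],"dr": [0,0,0]},{"gripper": 0,"delta_pos": [0,0,0],"dr": [0,0,0]}]'

```text
t: 20.33
ee_pos: [570.7, 210.1, 13.9]
orientation: [2.096, 0.252, -2.094]
ft_force: [-0.8, 0.3, 5.8]
width: 15.4
```

Request:
apply_moves --increments '[{"gripper": 0,"delta_pos": [0,0.15,0],"dr": [0,0,0]},{"gripper": 0,"delta_pos": [0,0.15,0],"dr": [0,0,0]},{"gripper": 0,"delta_pos": [0,0.15,0],"dr": [0,0,0]},{"gripper": 0,"delta_pos": [0,0,0],"dr": [0,0,0]},{"gripper": 0,"delta_pos": [0,0,0],"dr": [0,0,0]}]'

```text
t: 20.75
ee_pos: [571.6, 206.7, 13.9]
orientation: [2.096, 0.253, -2.095]
ft_force: [-2.8, 5.6, 5.4]
width: 15.4
```

Request:
apply_moves --increments '[{"gripper": 0,"delta_pos": [0,0.1,0],"dr": [0,0,0]},{"gripper": 0,"delta_pos": [0,0.1,0],"dr": [0,0,0]},{"gripper": 0,"delta_pos": [0,0,0],"dr": [0,0,0]},{"gripper": 0,"delta_pos": [0,0,0],"dr": [0,0,0]},{"gripper": 0,"delta_pos": [0,0,0],"dr": [0,0,0]}]'

```text
t: 21.17
ee_pos: [571.6, 206.7, 13.9]
orientation: [2.097, 0.255, -2.096]
ft_force: [-5.3, 16.0, 6.1]
width: 15.6
```

The bolt hit its hard stop after 79.6 mm of travel, at 16 N. Releasing and withdrawing.

Request:
apply_moves --increments '[{"gripper": 50,"delta_pos": [0,-0.1,0],"dr": [0,0,0]},{"gripper": 50,"delta_pos": [0,0,0],"dr": [0,0,0]},{"gripper": 50,"delta_pos": [0,0,0],"dr": [0,0,0]},{"gripper": 50,"delta_pos": [-2,0,0],"dr": [0,0,0]},{"gripper": 50,"delta_pos": [-3,0,0],"dr": [0,0,0]}]'

```text
t: 21.58
ee_pos: [569.1, 203.2, 60.9]
orientation: [2.087, 0.249, -2.101]
ft_force: [0.2, -0.2, 0.8]
width: 42.7
```

Request:
apply_moves --increments '[{"gripper": 50,"delta_pos": [-3,0,1.5],"dr": [0,0,0]},{"gripper": 50,"delta_pos": [-3,0,2.5],"dr": [0,0,0]},{"gripper": 50,"delta_pos": [0,2.5,2.5],"dr": [0,0,0]},{"gripper": 50,"delta_pos": [0,0,0],"dr": [0,0,0]},{"gripper": 50,"delta_pos": [0,0,0],"dr": [0,0,0]}]'

```text
t: 22.0
ee_pos: [513.8, 163.7, 123.8]
orientation: [2.096, 0.249, -2.096]
ft_force: [0.4, 0.5, 0.3]
width: 43.8
```

```bash
python3 - <<'E'
from h import *
O=np.array([648.5,129.1]);ex=np.array([.9715,.237]);ey=np.array([-.237,.9715])
plan([0,0,0])
d=grab('wrist');W=cloud(d);cv2.imwrite('pics/w10.png',cv2.resize(d['img'][:,:,::-1],(800,600),interpolation=cv2.INTER_CUBIC))
q=(W[...,:2]-O);X=q@ex;Y=q@ey;Z=W[...,2]
b=(abs(Y)<5)&(X>-49)&(X<-5)&(Z>27)&(Z<34.5);print('die rear',np.nanpercentile(X[b],[0,1,3]))
m=(Z>62)&(Z<69)&(Y>70)&(Y<120)&(X<-40)&(X>-75);print('knob',m.sum(),[np.nanpercentile(A[m],[2,50,98]).round(1) for A in (X,Y)])
m=(Z>31)&(Z<40)&(Y<40)&(X<-48)&(X>-66);print('bolt tip y',m.sum(),np.nanpercentile(Y[m],[0,1,5]) if m.sum() else '')
E
```

```text
p [513.8 163.7 123.8] jaw yaw -1.3338 tilt [-0. -0. -1.] F [0.4 0.5 0.3] w 43.8 t 22.0 q6 [0.29 1.62]
 turn [-0.      0.     -0.0002]  shift cm: if shift first [12.38  3.85 53.78]  if after turn [12.38  3.85 53.79]
die rear [-44.95217526 -44.93971194 -44.12111916]
knob 337 [array([-64.1, -57.3, -50.7]), array([ 87.7,  94.7, 101.6])]
bolt tip y 491 [10.10256199 10.58610467 11.70915142]
```

View pics/w10.png

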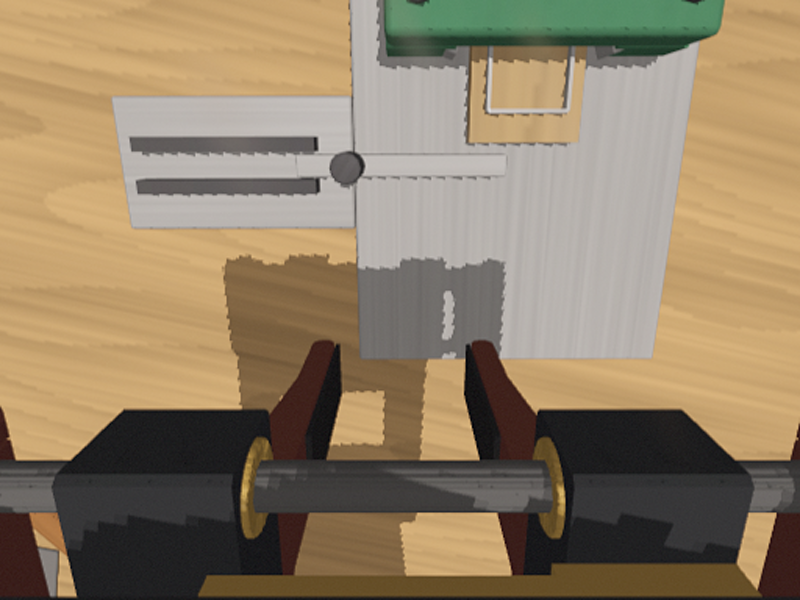

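The picture shows the bolt across behind the die, with its tip at (505,165), the knob at (347,167) and the die's rear edge at row 143. That puts the knob at press y≈94.7 (95 when shut), the tip at y≈10.1 and the die's rear at x=-45. The gripper is clear, so I'm handing in.

```bash
python3 -c "
from workcell import ctrl
print(ctrl.close_job())"
```

```text
the job is handed in; nothing more can be done
None
```

The long die is under the press head, home against the back stop, with the bolt pushed shut behind it. I handed the job in at about 22 s of the 51 s allowed.

**How it went:** I gripped the die by its long plywood edges and set it on the bed in front of the mouth. I then re-gripped it near the rear and fed it in until it met the stop, pressing with about 12 N. After releasing it, I pinched the knob and slid the bolt until it hit its end stop, at about 16 N after 79.6 mm of the 80 mm travel.

**Last checks:**

| Check | Measured | Expected |
|---|---|---|
| Die rear edge, press x | -45 mm | -45 mm |
| Die top, height above bench | 32 mm | 32 mm |
| Die sides, press y | -29 to 30 mm | -30 to 30 mm |
| Bolt tip, press y | 10.1 mm | 10 mm |
| Knob, press y | 94.7 mm | 95 mm |

The robot was touching nothing when I handed in.

**What disagreed or went unexpectedly:**
- **Tool position:** The fingertips were really about 31 mm behind the reported TCP, not 8 mm ahead of it. My first grasp therefore closed on air, with the tips at about 44 mm, above the rules. The camera showed nothing touched, so I reopened and went lower.
- **Force while feeding:** There was a brief reading of about 24 N early in the feed, as the die reached the mouth area. It fell back to almost nothing and the die stayed straight in the grip.
- **Bystanders:** I did not take a final picture of the other items. My paths stayed clear of them.

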